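# Get the wax tin out from behind the cans

### The arm

A 6-joint arm with a two-finger parallel gripper is mounted at the origin on the work surface. World frame = base frame: x ahead of the robot, y to its left, z up, the work surface at z = 0. Lengths are in m, angles in rad, forces in N, time in s.
With the tool pointing down it reaches from about 0.25 to 0.775 m from the base axis. Payload 4 kg.
Tool frame: the origin (TCP) lies at the very end of the fingers, on their centre line; the grasp point (between the pads) lies 19 mm behind it; z points along the fingers, y is the line along which they close (so a half turn about z gives the same grasp; the last joint's range is limited). The gripper opens to 94 mm and grips with 3 to 60 N. Pads are 16 mm wide; open, the fingers measure 119 mm over their backs; the gripper's body (75 mm by 177 mm) begins 78 mm behind the grasp point.
Start: joints at [1.121, 0.087, 1.371, -0, 1.684, -0.103], TCP at [0.187, 0.517, 0.206] pointing down, gripper open.
Joint ranges: [-3.1, 3.1], [-0.76, 2.03], [0.27, 2.55], [-1.08, 4.22], [0.17, 2.65], [-2.57, 2.57]. Speed limits (rad/s): [2.79, 2.79, 3.14, 3.14, 3.14, 3.14].

### API

Orientations are given as [roll, pitch, yaw] about the fixed x, y, z axes, in that order (R = Rz(yaw) Ry(pitch) Rx(roll)).
In Python, from bench import robot, vision gives the robot as it stands.
- The arm moves only by the shell command python3 -m crank 'ROWS'. ROWS is JSON, a list of rows, each a list of 3 entries, a list of its own where there are three numbers: the closure, from 0 (fully open) to 1 (shut), then the shift along the tool's x, y, z in m, then the turn, a rotation vector about the tool's x, y, z in degrees. A call has 1 to 8 rows; each row shifts and turns the commanded pose from where the row before left it, along the tool's axes as they then stand; what a row does not reach is not made up. A row lasts 1/10 s, in which the tool goes at most 50 mm and 8.59 degrees, less where a joint would pass 70% of its speed; a pose out of reach is approached as far as the arm can. A call with a gripper value outside its range is refused whole. The fingers move at their own pace and stop on an object; the grip force is fixed at half the most. Time passes only in rows, so rows that do not move let the fingers close. It gives the time, the measured TCP pose, the force, the opening and the grip force at its end, in the units of the state.
- robot.get_obs(): the state, without advancing time (a new reading comes with each control period).
- vision.snapshot(name): name is "scene" or "side" or "wrist"; returns a dict with "color" (420x560x3 uint8, red, green, blue), "z_map" (420x560 float32, m along the optical axis (not along the pixel's ray), 0 where there is no reading), "fx", "fy", "cx", "cy" (pixels), "dist" ([k1, k2, p1, p2, k3] as OpenCV has them; the pictures are not rectified), "R" (3x3) and "t" (3): a world point X has camera coordinates R X + t. Camera axes: x right, y down, z forward; pixel columns grow to the right and rows downward; lengths in m; the calibration is good to about 2 mm. A picture is of the moment at which its call begins.
- robot.close_job(): hands the job in; it is judged then, once.
The state is a dict: "time": time; "joint_positions": joint angles; "qvel": joint speeds; "joint_torque": joint torques, N m; "tool_pos": TCP position; "ee_rot": TCP orientation; "wrist_force": force on the tool from outside, world axes, zero at the start; "wrist_torque": the same for the moment, N m; "width": finger opening in m; "finger_force": force on a finger pad.
Only numpy, scipy, OpenCV 4.12 (cv2) and the standard library are available. Lean on these libraries where they do the work, as an engineer would, in place of code of your own. Each camera call takes 0.05 s, during which the arm holds its last target. There are 200 camera calls.

### The job

The flat wax tin stands at the back of the plywood rack, behind a spray can, a flat oblong can and a glue bottle. First move these three out of the way, standing all of them in the steel side tray; then fetch the wax tin and set it down in the middle of the cork square on the finishing board; then put the three containers back into the rack, each in the bay and on the spot where it stood at the start. Keep everything upright and leave the hammer, the tape roll and the screw jar alone.

Things in the scene. Friction and masses are not known exactly. Their poses are not given: they have to be found in the camera images.
- can_center (a point): Small round spray can, bare aluminium with paper label and a grey cap as wide as the can: 58 mm in diameter, 118 mm high with the cap; about 0.28 kg. The point is on its axis, 59 mm above its foot (half-way up); z up. Starts in one of the rack's three front bays. Loose.
- flatcan_center (a point): Flat oblong steel solvent can with paper labels and a small black screw cap on top: 58 mm (its x) by 40 mm (its y), body 104 mm high, 116 mm with the cap; about 0.27 kg. The point is on the body's axis, 58 mm above its foot (half-way up); z up. Starts in one of the three front bays, 58 mm side front to back. Loose.
- glue_center (a point): White plastic glue bottle with rounded corners and a small grey pointed nozzle: 58 mm (its x) by 48 mm (its y), straight-sided up to 96 mm, then a sloping shoulder and the nozzle up to 120 mm; about 0.22 kg. The point is on its axis, 60 mm above its foot (half-way up); z up. Starts in one of the three front bays, 58 mm side front to back. Loose.
- tin_center (a point): Flat round steel tin of wax, 50 mm in diameter and 32 mm high, about 0.08 kg. The point is at its centre, 16 mm above its foot; z up. It starts on the rack floor behind the middle of the row of containers, 2 to 5 mm behind them and 10 mm from the back wall, so there is no room for a gripper until they are gone. Loose.
- rack: Fixed open plywood rack, 148 (x) by 290 mm (y). Origin: centre of underside; x points from front to back. Floor 10 mm above it. Walls 8 mm thick, front lip 36, back and sides 42 mm high. Two 6 mm dividers, 36 mm high, at y = -45.5 and +45.5 mm from the lip to x = -2 mm make three bays; containers stand near x = -28, y = -92, 0, +92 mm, in any order. Tin near x = 30, y within 15 mm of 0.
- side_tray: Fixed shallow dark steel tray, empty, the side area for the containers: 300 mm (its x) by 140 mm (its y), walls 3 mm thick and 18 mm high, floor 3 mm above its origin, which is the centre of its underside. It is to the left or the right of the rack, its long side pointing roughly away from the robot.
- cork_center (a point): Centre of the top face of the square of cork (100 mm by 100 mm, axes along its sides) on the fixed plywood finishing board (280 mm by 140 mm), on the other side of the rack from the tray. The cork's top is 16 mm above the bench. On the far half of the board, from x = +87 mm of this point on, a small wooden panel lies on two sticks, its top 24 mm above the cork.
- hammer: Hammer lying on the bench beyond the rack. Origin at its underside. Leave it alone.
- tape_roll: Roll of paper tape lying flat on the bench beyond the finishing board or the tray, 80 mm in diameter, 25 mm high. Origin at the centre of its underside. Leave it alone.
- screw_jar: Glass screw jar with steel lid, 64 mm in diameter and 75 mm high, standing beyond the rack. Origin at the centre of its underside. Leave it alone.
Not all that is in view belongs to the job. Leave any green look-alike of the part that bears flatcan_center alone.

How it is judged:
On the way, in this order (a step that is already met when the one before it is completed fails the run):
1. the spray can, the flat can and the glue bottle all stand upright in the side tray, let go (x of can_center in the frame of side_tray between -0.135 and 0.135 m and y of can_center in the frame of side_tray between -0.055 and 0.055 m and z of each of can_center, flatcan_center, glue_center in the frame of side_tray below 0.072 m and angle between each of can_center, flatcan_center, glue_center's own z axis and vertical below 0.15 rad and contact force between the fingers and spray_can below 0.3 N and x of flatcan_center in the frame of side_tray between -0.135 and 0.135 m and y of flatcan_center in the frame of side_tray between -0.055 and 0.055 m and contact force between the fingers and flat_can below 0.3 N and x of glue_center in the frame of side_tray between -0.135 and 0.135 m and y of glue_center in the frame of side_tray between -0.055 and 0.055 m and contact force between the fingers and glue_bottle below 0.3 N), for 0.2 s.
2. the wax tin stands in the middle of the cork square, let go, while the three containers still stand in the side tray (horizontal distance between tin_center and cork_center below 0.02 m and z of tin_center in the frame of cork_center below 0.022 m and angle between tin_center's own z axis and vertical below 0.12 rad and contact force between the fingers and wax_tin below 0.3 N and x of can_center in the frame of side_tray between -0.135 and 0.135 m and y of can_center in the frame of side_tray between -0.055 and 0.055 m and z of each of can_center, flatcan_center, glue_center in the frame of side_tray below 0.072 m and angle between each of can_center, flatcan_center, glue_center's own z axis and vertical below 0.15 rad and x of flatcan_center in the frame of side_tray between -0.135 and 0.135 m and y of flatcan_center in the frame of side_tray between -0.055 and 0.055 m and x of glue_center in the frame of side_tray between -0.135 and 0.135 m and y of glue_center in the frame of side_tray between -0.055 and 0.055 m), for 0.2 s.
At the end, for the whole second after the job is handed in: The wax tin stands on the cork, its centre within 20 mm of the cork's centre; the spray can, the flat can and the glue bottle stand upright (within 0.12 rad) in the rack, each within 15 mm of where it stood at the start; all are at rest (horizontal distance between tin_center and cork_center below 0.02 m and z of tin_center in the frame of cork_center below 0.022 m and angle between each of tin_center, can_center, flatcan_center, glue_center's own z axis and vertical below 0.12 rad and linear speed of each of wax_tin, spray_can, flat_can, glue_bottle below 0.02 m/s and distance of each of can_center, flatcan_center, glue_center from where it was at the start of the episode below 0.015 m); the robot touches nothing.
It fails at once if a container or the tin is tipped over (leans more than 0.7 rad) (angle between any of can_center, flatcan_center, glue_center, tin_center's own z axis and vertical above 0.7 rad).
It fails at once if the hammer, the tape roll or the screw jar is shifted by more than 20 mm (distance of any of hammer, tape_roll, screw_jar from where it was at the start of the episode above 0.02 m).
It also fails if it takes over 141 s, if anything falls off the work surface, if the arm or the gripper's body presses on something with over 40 N, if the wrist force passes 120 N, or if a joint passes its speed limit or range.

## Working session

There is one attempt and no reset: what is moved stays moved. The work goes in short steps, Python scripts to look and compute and a shell command to move; the robot and the scene stay as the last step left them, time stands still between calls to the robot, and variables do not carry over. Pictures are saved under pics/ and viewed, at most 14 in all, crops included, and the job is handed in when it is done.

```bash
ls; mkdir -p pics; cat > h.py <<'E'
import numpy as np, cv2
from bench import robot, vision
def snap(n):
    return vision.snapshot(n)
def save(s,f): cv2.imwrite('pics/'+f,s['color'][:,:,::-1])
def K(s): return np.array([[s['fx'],0,s['cx']],[0,s['fy'],s['cy']],[0,0,1.]])
def rays(s,uv):
    p=cv2.undistortPoints(np.array(uv,float).reshape(-1,1,2),K(s),np.array(s['dist'],float)).reshape(-1,2)
    return np.c_[p,np.ones(len(p))]
def plane(s,uv,z):
    R=np.array(s['R']);t=np.array(s['t']);d=rays(s,uv)@R;c=-R.T@t
    return c+d*((z-c[2])/d[:,2])[:,None]
def cloud(s):
    h,w=s['z_map'].shape
    u,v=np.meshgrid(np.arange(w),np.arange(h))
    r=rays(s,np.c_[u.ravel(),v.ravel()])*s['z_map'].reshape(-1,1)
    return ((r-np.array(s['t']))@np.array(s['R'])).reshape(h,w,3)
E
python3 - <<'E'
from h import *
for n in('scene','side','wrist'):
    s=snap(n);save(s,n+'0.png');R=np.array(s['R']);print(n,-R.T@np.array(s['t']),R[2],s['fx'],(s['z_map']>0).mean())
print(robot.get_obs())
E
```

```text
pics
scene [1.18261049 0.23291562 1.12378931] [-0.49895977 -0.19739892 -0.84384407] 530.329892083951 0.9960374149659864
side [ 0.1758921  -1.00075101  0.7119176 ] [ 0.31733059  0.80541155 -0.50061316] 506.23844522400844 0.9903018707482993
wrist [0.10902926 0.54539939 0.38376646] [ 0.26390569 -0.096869   -0.95967191] 335.94680006432225 0.9960756802721088
{'time': 0.15, 'joint_positions': array([ 1.12090997e+00,  8.77728226e-02,  1.37187568e+00, -3.28315292e-06,
        1.68357803e+00, -1.03106888e-01]), 'qvel': array([ 2.12036100e-03, -1.71234034e-03, -4.57347202e-03,  6.67602796e-05,
       -3.15738664e-04,  6.29311227e-04]), 'joint_torque': array([ 2.16994747e-03, -3.40642226e+01, -3.02793002e+01,  7.19300355e-02,
        3.04917293e-02, -1.43938410e-04]), 'tool_pos': array([0.18676047, 0.51688902, 0.20459576]), 'ee_rot': array([-3.13996712e+00, -1.64920075e-04,  2.79481269e+00]), 'wrist_force': array([-0.46260395,  0.31964516, -0.19451689]), 'wrist_torque': array([ 0.02527068, -0.02269595,  0.00346222]), 'finger_force': 0.0, 'width': 0.09407948223559413}
```

View pics/scene0.png

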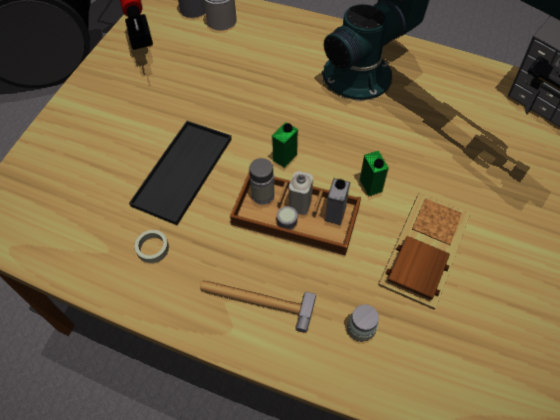

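View pics/side0.png

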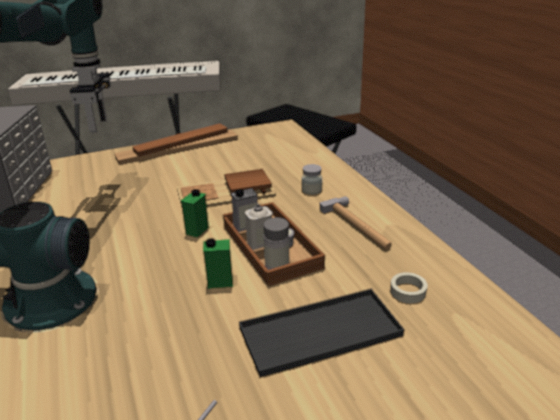

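The scene view has the can at (262,180), the glue bottle at (300,193), the grey flat can at (337,200) and the tin at (287,216). The tray is on the left at (182,170) and the cork on the right at (438,220). Three boxes could be the flat can: green at (285,143), green at (373,173), and grey with labels at (337,200). The grey one fits, since it stands in a rack bay and isn't green. I'll confirm it in a crop and measure.

```bash
python3 - <<'E'
from h import *
s=snap('scene');c=cloud(s);z=c[...,2]
crop=s['color'][110:310,200:480,::-1];cv2.imwrite('pics/crop1.png',cv2.resize(crop,None,fx=2.8,fy=2.8,interpolation=cv2.INTER_CUBIC))
np.save('c0.npy',c)
print('bench z',np.median(z[300:330,100:180]))
for n,(v,u) in dict(can=(165,261),glue=(178,300),flat=(184,340),tin=(216,287),cork=(220,438),tray=(170,182),rackfloor=(228,310),jar=(312,366),gA=(128,288),gB=(158,378)).items(): print(n,c[v,u].round(4))
# above-bench mask points
P=c.reshape(-1,3)
col=s['color'].reshape(-1,3).astype(int)
reg=(c[...,0]>.15)&(c[...,0]<.9)&(abs(c[...,1])<.55)
dark=(s['color'].max(2)<70)&reg&(z<.03)
n,l,st,ce=cv2.connectedComponentsWithStats(dark.astype(np.uint8))
for i in np.argsort(-st[1:,4])[:3]+1:
    q=c[l==i];print('dark',st[i],cv2.minAreaRect((q[:,:2]*1000).astype(np.float32)))
side=snap('side');cs=cloud(side);print('side bench',np.median(cs[350:400,100:200,2]))
np.save('cs0.npy',cs)
E
```

```text
bench z -0.0015839105334247436
can [ 0.5091 -0.0957  0.1284]
glue [0.508  0.0015 0.1235]
flat [0.4921 0.0935 0.1257]
tin [ 0.5665 -0.0083  0.0383]
cork [0.4283 0.3395 0.0126]
tray [ 0.5134 -0.3268  0.002 ]
rackfloor [0.5593 0.0489 0.005 ]
jar [0.7478 0.2401 0.0747]
gA [ 0.3677 -0.0825  0.1132]
gB [0.3693 0.1532 0.1032]
dark [ 130  121  101  104 5134] ((515.2762451171875, -325.2386474609375), (144.9115753173828, 303.719970703125), 87.14466857910156)
dark [ 119  333  228   87 5026] ((852.2369995117188, -124.51620483398438), (94.9651107788086, 850.4482421875), 0.07204470783472061)
dark [231 218 116  37 680] ((606.232666015625, 6.735626220703125), (7.41285514831543, 289.2860107421875), 4.381447792053223)
side bench 0.0005642468740742634
```

View pics/crop1.png

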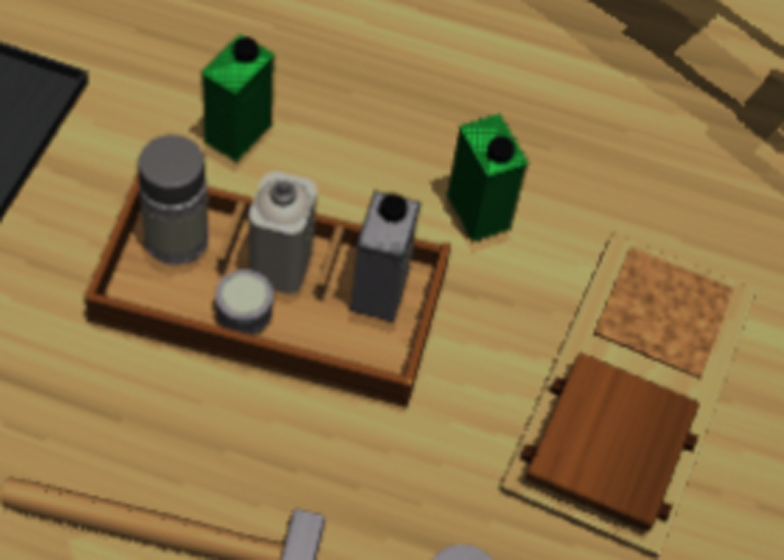

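```bash
python3 - <<'E'
from h import *
c=np.load('c0.npy');cs=np.load('cs0.npy')
c[...,2]+=.0016; 
def rect(q): 
    r=cv2.minAreaRect((q[:,:2]*1000).astype(np.float32)); return [np.round(x,1) for x in r]
for nm,cc in(('scene',c),('side',cs)):
    x,y,z=cc[...,0],cc[...,1],cc[...,2]
    reg=(x>.4)&(x<.64)&(abs(y)<.18)
    m=reg&(z>.03)&(z<.046)
    n,l,st,ce=cv2.connectedComponentsWithStats(m.astype(np.uint8))
    print(nm,'rack',rect(cc[m]),m.sum())
    for t,lo,hi in(('tops',.09,.14),):
        m=reg&(z>lo)&(z<hi)
        n,l,st,ce=cv2.connectedComponentsWithStats(cv2.erode(m.astype(np.uint8),np.ones((1,1))))
        for i in range(1,n):
            if st[i,4]>40:
                q=cc[l==i];print(t,ce[i].round(),st[i,4],'rect',rect(q),'z',np.percentile(q[:,2],[5,50,95]).round(3),'med',np.median(q,0).round(4))
    m=(x>.53)&(x<.6)&(abs(y)<.05)&(z>.028)&(z<.037); print('tin',rect(cc[m]),np.median(cc[m],0).round(4),m.sum())
im=cv2.imread('pics/scene0.png');hsv=cv2.cvtColor(im,cv2.COLOR_BGR2HSV)
s=snap('scene')
# cork mask
print('hsv cork',hsv[220,438],'board',hsv[240,405],'panel',hsv[265,420])
lab=cv2.cvtColor(im,cv2.COLOR_BGR2LAB); print(lab[215:225,430:445].reshape(-1,3).mean(0),lab[237:243,402:408].reshape(-1,3).mean(0),lab[195:200,440:450].reshape(-1,3).mean(0))
# cork corners by eye from the crop: crop px/2.8 + (200,110)
cp=np.array([[633,247],[733,288],[700,377],[595,333]])/2.8+[200,110]
w=plane(s,cp,.016);print('cork corners',w.round(4),w.mean(0).round(4))
E
```

```text
scene rack [array([509.5,  13.5]), array([317.9, 218. ]), np.float64(89.9)] 1886
tops [279. 141.] 67 rect [array([404.8, -94.2]), array([37.7,  9.3]), np.float64(89.5)] z [0.092 0.1   0.107] med [ 0.4038 -0.0912  0.1004]
tops [261. 172.] 534 rect [array([514.1, -94.6]), array([55.4, 53.2]), np.float64(12.8)] z [0.095 0.126 0.131] med [ 0.5235 -0.0912  0.126 ]
tops [376. 171.] 73 rect [array([402.6, 157.6]), array([21.4, 23.1]), np.float64(41.9)] z [0.092 0.102 0.109] med [0.4058 0.1582 0.1022]
tops [300. 183.] 483 rect [array([504.1,   1.2]), array([64.4, 48.7]), np.float64(2.3)] z [0.095 0.109 0.124] med [0.5136 0.0046 0.109 ]
tops [338. 192.] 467 rect [array([499.2,  92.6]), array([60.5, 41.2]), np.float64(2.5)] z [0.097 0.114 0.127] med [0.5075 0.094  0.1144]
tin [array([560.2, -11.9]), array([59.5, 70.3]), np.float64(0.4)] [ 0.5757 -0.0025  0.0326] 79
side rack [array([509.5,  -0. ]), array([304.1, 218. ]), np.float64(90.0)] 1500
tops [203. 196.] 47 rect [array([408.9, 150.4]), array([29.8, 17.5]), np.float64(89.5)] z [0.093 0.103 0.114] med [0.407  0.1484 0.1028]
tops [261. 217.] 1433 rect [array([505.8,  -8. ]), array([ 60.5, 242.3]), np.float64(3.1)] z [0.093 0.112 0.129] med [ 0.5025 -0.0213  0.1123]
tin [array([590.4,  -1.5]), array([79.4, 11.8]), np.float64(69.2)] [ 0.5878 -0.0215  0.0321] 25
hsv cork [ 14 158 144] board [ 13 179 101] panel [ 12 187 113]
[120.20666667 142.44666667 160.22      ] [102.22222222 138.88888889 156.27777778] [151.74 130.54 160.84]
cork corners [[0.3782 0.2961 0.016 ]
 [0.3879 0.3923 0.016 ]
 [0.4882 0.3824 0.016 ]
 [0.4784 0.2851 0.016 ]] [0.4332 0.339  0.016 ]
```

The crop confirms it: grey flat can at crop (390,255) with a black cap in a rack bay, the two green ones outside. Depth puts the container tops at about 128 mm, which is the 10 mm floor plus 118, so the measurements fit. Rack yaw is about 4.4°. Next I turn the tool to that yaw and go over the rack for a wrist look.

```bash
cat >> h.py <<'E'
from scipy.spatial.transform import Rotation as Ro
def d(*ts,yaw=None):
    o=robot.get_obs();R=Ro.from_euler('xyz',o['ee_rot']).as_matrix();p=o['tool_pos']
    print('t',round(o['time'],2),'p',p.round(4),'rpy',np.degrees(o['ee_rot']).round(2),'w',round(o['width'],4),'q',o['joint_positions'].round(2))
    for t in ts:
        print('->',t,'tool mm',((np.array(t)-p)@R*1000).round(1)); p=np.array(t)
E
python3 -m crank '[[0.2,[0,0,0],[0,0,-8.1]],[0.2,[0,0,0],[0,0,-8.1]],[0.2,[0,0,0],[0,0,-8.1]],[0.2,[-0.009,-0.022,-0.002],[0,0,0]],[0.2,[-0.018,-0.044,-0.004],[0,0,0]],[0.2,[-0.018,-0.044,-0.004],[0,0,0]],[0.2,[-0.018,-0.044,-0.004],[0,0,0]],[0.2,[-0.018,-0.044,-0.004],[0,0,0]]]'
python3 -m crank '[[0.2,[-0.018,-0.044,-0.004],[0,0,0]],[0.2,[-0.018,-0.044,-0.004],[0,0,0]],[0.2,[-0.018,-0.044,-0.004],[0,0,0]],[0.2,[-0.018,-0.044,-0.004],[0,0,0]],[0.2,[-0.018,-0.044,-0.004],[0,0,0]],[0.2,[-0.018,-0.044,-0.004],[0,0,0]],[0.2,[-0.014,-0.034,-0.004],[0,0,0]],[0.2,[0,0,0],[0,0,0]]]'
python3 - <<'E'
from h import *
d((.514,-.095,.2))
s=snap('wrist');save(s,'w1.png');c=cloud(s);np.save('cw1.npy',c)
x,y,z=c[...,0],c[...,1],c[...,2]
reg=(x>.4)&(x<.64)&(abs(y)<.2)
for lo,hi in((.10,.14),(.033,.049)):
  m=reg&(z>lo)&(z<hi)
  n,l,st,ce=cv2.connectedComponentsWithStats(m.astype(np.uint8))
  for i in range(1,n):
    if st[i,4]>60:
        q=c[l==i];r=cv2.minAreaRect((q[:,:2]*1000).astype(np.float32));print(lo,ce[i].round(),st[i,4],np.round(r[0],1),np.round(r[1],1),round(r[2],1),'zmed',np.median(q[:,2]).round(4))
E
```

```text
time: 1.1
tool_pos: [0.2834, 0.3245, 0.2237]
ee_rot: [3.141, 0.001, -3.063]
wrist_force: [1.3, -0.7, -0.7]
width: 0.075
finger_force: 0.0
time: 1.9
tool_pos: [0.4291, 0.0348, 0.2515]
ee_rot: [-3.14, 0.0, -3.071]
wrist_force: [-0.4, 0.6, -0.2]
width: 0.0756
finger_force: 0.0
t 1.9 p [0.4291 0.0348 0.2515] rpy [-1.7993e+02  2.0000e-02 -1.7595e+02] w 0.0756 q [-0.05 -0.19  1.54 -0.    1.79 -1.69]
-> (0.514, -0.095, 0.2) tool mm [ -75.5 -135.5   51.7]
0.1 [159. 166.] 130 [403.1 -91.1] [28.8  7.1] 85.8 zmed 0.1037
0.1 [403. 186.] 204 [406.9 155.8] [13.8 29.6] 0.1 zmed 0.104
0.1 [245. 266.] 2246 [504.4   1.4] [58.7 48.6] 4.1 zmed 0.1092
0.1 [330. 270.] 2038 [498.9  92.5] [60.2 40.8] 4.4 zmed 0.1142
0.1 [150. 271.] 2679 [510.6 -97. ] [53.4 56.2] 57.2 zmed 0.1274
0.033 [253. 220.] 2368 [495.1  -0.6] [ 72.9 289.5] 4.1 zmed 0.0359
0.033 [183. 232.] 233 [496.4 -86.6] [55.7 22.3] 58.7 zmed 0.0413
0.033 [255. 228.] 172 [488.8  11.7] [61.2 29. ] 52.4 zmed 0.0415
0.033 [320. 229.] 174 [489.1  78.9] [31.2 66.9] 58.1 zmed 0.0405
0.033 [237. 296.] 374 [574.6 -14.4] [49.2 26.4] 71.2 zmed 0.0421
0.033 [285. 312.] 1284 [592.3  45.1] [ 26.4 207.1] 4.8 zmed 0.041
0.033 [148. 309.] 136 [ 604.7 -130.6] [22.6 15.5] 3.5 zmed 0.0413
```

View pics/w1.png

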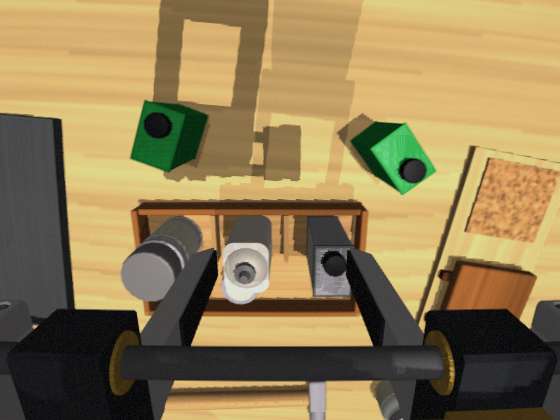

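The wrist view shows the can at (150,271), the glue bottle at (245,270) and the flat can at (330,265) in their bays, with tops and walls at the right heights. Now the approach to the can.

```bash
python3 -m crank '[[0.2,[-0.018,-0.034,0.012],[0,0,0]],[0.2,[-0.018,-0.034,0.012],[0,0,0]],[0.2,[-0.018,-0.034,0.012],[0,0,0]],[0.2,[-0.0195,-0.0346,0.012],[0,0,0]],[0.2,[0,0,0.02],[0,0,0]],[0.2,[0,0,0],[0,0,0]]]'
python3 - <<'E'
from h import *
d((.512,-.0965,.055))
s=snap('scene');c=cloud(s)
s=snap('side');save(s,'s1.png')
E
```

```text
time: 2.55
tool_pos: [0.5098, -0.0907, 0.1799]
ee_rot: [3.138, -0.007, -3.064]
wrist_force: [-0.8, 0.7, -0.3]
width: 0.0754
finger_force: 0.0
t 2.55 p [ 0.5098 -0.0907  0.1799] rpy [ 179.8    -0.39 -175.54] w 0.0754 q [-0.29  0.03  1.48  0.    1.64 -1.93]
-> (0.512, -0.0965, 0.055) tool mm [ -2.6  -6.4 124.8]
```

View pics/s1.png

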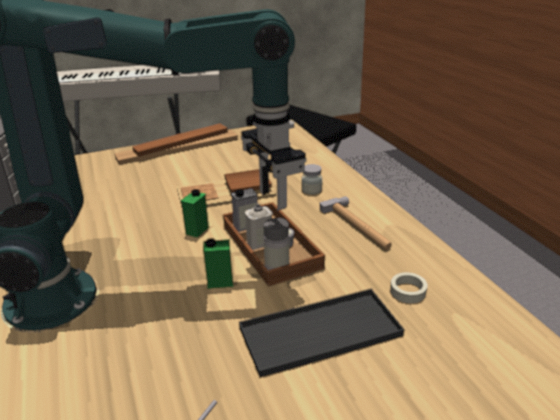

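The side view shows the fingers above the can at (275,230). Descending now, then gripping and lifting.

```bash
python3 -m crank '[[0.2,[-0.002,-0.005,0.01],[0,0,0]],[0.2,[0,0,0.01],[0,0,0]],[0.2,[0,0,0],[0,0,0]]]'
python3 -c "
from h import *
d((.512,-.0965,.055))"
```

```text
time: 2.95
tool_pos: [0.5129, -0.0962, 0.162]
ee_rot: [3.14, -0.002, -3.064]
wrist_force: [-0.2, 0.5, -0.7]
width: 0.0751
finger_force: 0.0
t 2.95 p [ 0.5129 -0.0962  0.162 ] rpy [ 1.7994e+02 -1.3000e-01 -1.7553e+02] w 0.0751 q [-0.29  0.04  1.51  0.    1.6  -1.94]
-> (0.512, -0.0965, 0.055) tool mm [  0.7  -0.3 107. ]
```

```bash
python3 -m crank '[[0.2,[0,0,0.02],[0,0,0]],[0.2,[0,0,0.03],[0,0,0]],[0.2,[0,0,0.03],[0,0,0]],[0.2,[0,0,0.02],[0,0,0]],[0.2,[0,0,0.007],[0,0,0]],[0.2,[0,0,0],[0,0,0]],[1,[0,0,0],[0,0,0]],[1,[0,0,0],[0,0,0]]]'
python3 -m crank '[[1,[0,0,0],[0,0,0]],[1,[0,0,0],[0,0,0]]]'
python3 -c "
from h import *
d((.512,-.0965,.125),(.605,-.33,.125),(.605,-.33,.049))"
```

```text
time: 3.75
tool_pos: [0.5151, -0.0972, 0.0583]
ee_rot: [-3.14, 0.003, -3.064]
wrist_force: [0.1, -0.1, -0.1]
width: 0.0625
finger_force: 0.0
time: 3.95
tool_pos: [0.515, -0.0968, 0.0582]
ee_rot: [-3.141, 0.003, -3.064]
wrist_force: [-0.0, 2.5, 4.9]
width: 0.0579
finger_force: 30.0
t 3.95 p [ 0.515  -0.0968  0.0582] rpy [-1.7998e+02  1.7000e-01 -1.7557e+02] w 0.0579 q [-0.29  0.1   1.65  0.    1.38 -1.94]
-> (0.512, -0.0965, 0.125) tool mm [  2.7   0.5 -66.9]
-> (0.605, -0.33, 0.125) tool mm [ -74.7 -240.     0.3]
-> (0.605, -0.33, 0.049) tool mm [ 0.2  0.  76. ]
```

```bash
python3 -m crank '[[1,[0,0,-0.015],[0,0,0]],[1,[0,0,-0.03],[0,0,0]],[1,[0,0,-0.02],[0,0,0]],[1,[-0.005,-0.016,-0.005],[0,0,0]],[1,[-0.011,-0.034,0],[0,0,0]],[1,[-0.012,-0.038,0],[0,0,0]],[1,[-0.012,-0.038,0],[0,0,0]],[1,[-0.012,-0.038,0],[0,0,0]]]'
python3 -m crank '[[1,[-0.012,-0.038,0],[0,0,0]],[1,[-0.010,-0.03,0],[0,0,0]],[1,[-0.003,-0.01,0],[0,0,0]],[1,[0,0,0.01],[0,0,0]],[1,[0,0,0],[0,0,0]]]'
python3 -c "
from h import *
d((.605,-.33,.053))
s=snap('scene');save(s,'sc2.png')"
```

```text
time: 4.75
tool_pos: [0.578, -0.2586, 0.1243]
ee_rot: [3.141, -0.003, -3.065]
wrist_force: [1.0, 0.2, -2.9]
width: 0.0579
finger_force: 30.0
time: 5.25
tool_pos: [0.6077, -0.3308, 0.1128]
ee_rot: [3.137, -0.005, -3.064]
wrist_force: [-0.5, 0.5, -3.6]
width: 0.0578
finger_force: 30.0
t 5.25 p [ 0.6077 -0.3308  0.1128] rpy [ 179.74   -0.27 -175.57] w 0.0578 q [-0.58  0.44  1.12  0.    1.59 -2.23]
-> (0.605, -0.33, 0.053) tool mm [ 2.3  0.8 59.8]
```

View pics/sc2.png

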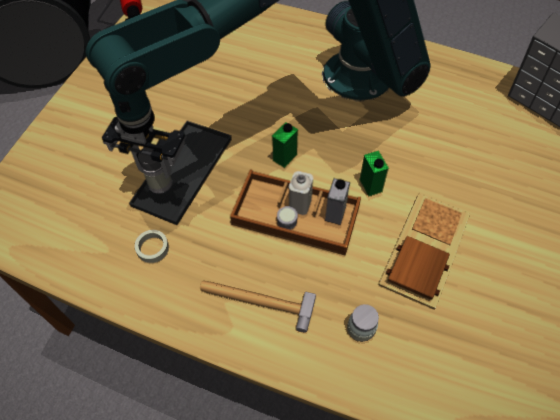

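The can hangs upright over the tray's far half, at (157,175).

```bash
python3 -m crank '[[1,[0.001,0,0.015],[0,0,0]],[1,[0.001,0,0.02],[0,0,0]],[1,[0,0,0.012],[0,0,0]],[1,[0,0,0.007],[0,0,0]],[1,[0,0,0.003],[0,0,0]],[1,[0,0,0],[0,0,0]],[1,[0,0,0],[0,0,0]]]'
python3 -c "
from h import *
d((.605,-.33,.052))"
```

```text
time: 6.0
tool_pos: [0.6079, -0.3326, 0.0605]
ee_rot: [-3.141, 0.001, -3.064]
wrist_force: [-0.0, -0.2, -2.2]
width: 0.0575
finger_force: 30.0
t 6.0 p [ 0.6079 -0.3326  0.0605] rpy [-1.7994e+02  8.0000e-02 -1.7556e+02] w 0.0575 q [-0.58  0.46  1.19  0.    1.48 -2.23]
-> (0.605, -0.33, 0.052) tool mm [2.7 2.9 8.5]
```

```bash
python3 -m crank '[[1,[0,0,0.005],[0,0,0]],[1,[0,0,0.003],[0,0,0]],[1,[0,0,0],[0,0,0]],[1,[0,0,0],[0,0,0]]]'
python3 -c "
from h import *
d((.605,-.33,.052))"
```

```text
time: 6.4
tool_pos: [0.6073, -0.3324, 0.0513]
ee_rot: [3.141, -0.0, -3.064]
wrist_force: [-0.7, 1.1, -2.7]
width: 0.0576
finger_force: 30.0
t 6.4 p [ 0.6073 -0.3324  0.0513] rpy [ 1.7999e+02 -1.0000e-02 -1.7557e+02] w 0.0576 q [-0.58  0.47  1.2   0.    1.47 -2.23]
-> (0.605, -0.33, 0.052) tool mm [ 2.1  2.5 -0.7]
```

```bash
python3 -m crank '[[0.2,[0,0,0],[0,0,0]],[0.2,[0,0,0],[0,0,0]],[0.2,[0,0,-0.01],[0,0,0]],[0.2,[0,0,-0.03],[0,0,0]],[0.2,[0,0,-0.04],[0,0,0]],[0.2,[0,0,-0.03],[0,0,0]],[0.2,[0,0,-0.01],[0,0,0]],[0.2,[0,0,0],[0,0,0]]]'
python3 -c "
from h import *
d((.5045,.0015,.165),(.5045,.0015,.057))
s=snap('side');c=cloud(s);m=(c[...,1]<-.26)&(c[...,2]>.05)&(c[...,2]<.16)&(c[...,0]>.5)&(c[...,0]<.66)
q=c[m&(c[...,2]<.118)];print(q.min(0),q.max(0))"
```

```text
time: 7.2
tool_pos: [0.6084, -0.3331, 0.1748]
ee_rot: [-3.138, 0.005, -3.064]
wrist_force: [-0.5, -0.2, 0.2]
width: 0.0754
finger_force: 0.0
t 7.2 p [ 0.6084 -0.3331  0.1748] rpy [-179.8     0.26 -175.57] w 0.0754 q [-0.58  0.41  1.03  0.    1.69 -2.23]
-> (0.5045, 0.0015, 0.165) tool mm [ 77.8 341.6   8.2]
-> (0.5045, 0.0015, 0.057) tool mm [  0.5   0.4 108. ]
[ 0.57586929 -0.36388025  0.0500961 ] [ 0.63380178 -0.316999    0.11793959]
```

```bash
python3 -m crank '[[0.2,[0.005,0.022,0],[0,0,0]],[0.2,[0.0095,0.0415,0],[0,0,0]],[0.2,[0.0095,0.0415,0],[0,0,0]],[0.2,[0.0095,0.0415,0],[0,0,0]],[0.2,[0.0095,0.0415,0],[0,0,0]],[0.2,[0.0095,0.0415,0],[0,0,0]],[0.2,[0.0095,0.0415,0],[0,0,0]],[0.2,[0.0095,0.0415,0],[0,0,0]]]'
python3 -m crank '[[0.2,[0.0055,0.026,0],[0,0,0]],[0.2,[0.001,0.003,0],[0,0,0]],[0.2,[0,0,0],[0,0,0]],[0.2,[0,0,0],[0,0,0]]]'
python3 -c "
from h import *
d((.5045,.0015,.057))"
```

```text
time: 8.05
tool_pos: [0.5097, -0.0246, 0.1684]
ee_rot: [3.14, -0.005, -3.065]
wrist_force: [-0.5, -0.1, 0.1]
width: 0.0753
finger_force: 0.0
time: 8.45
tool_pos: [0.503, 0.0011, 0.1702]
ee_rot: [-3.141, -0.002, -3.065]
wrist_force: [-0.4, 0.1, 0.1]
width: 0.0751
finger_force: 0.0
t 8.45 p [0.503  0.0011 0.1702] rpy [-1.7999e+02 -1.2000e-01 -1.7563e+02] w 0.0751 q [-0.11 -0.01  1.54 -0.    1.61 -1.76]
-> (0.5045, 0.0015, 0.057) tool mm [ -1.8   0.3 113.2]
```

```bash
python3 -m crank '[[0.2,[-0.001,0,0.02],[0,0,0]],[0.2,[0,0,0.033],[0,0,0]],[0.2,[0,0,0.033],[0,0,0]],[0.2,[0,0,0.02],[0,0,0]],[0.2,[0,0,0.009],[0,0,0]],[0.2,[0,0,0],[0,0,0]],[1,[0,0,0],[0,0,0]],[1,[0,0,0],[0,0,0]]]'
python3 -m crank '[[1,[0,0,0],[0,0,0]],[1,[0,0,0],[0,0,0]],[1,[0,0,0],[0,0,0]]]'
python3 -c "
from h import *
d((.5045,.0015,.13),(.515,-.325,.13),(.515,-.325,.05))"
```

```text
time: 9.25
tool_pos: [0.5055, 0.0017, 0.0581]
ee_rot: [-3.141, 0.003, -3.065]
wrist_force: [0.3, -0.9, 0.8]
width: 0.0625
finger_force: 0.0
time: 9.55
tool_pos: [0.505, 0.0019, 0.0576]
ee_rot: [-3.141, 0.002, -3.064]
wrist_force: [-0.9, -0.8, 3.3]
width: 0.0479
finger_force: 30.0
t 9.55 p [0.505  0.0019 0.0576] rpy [-1.7995e+02  1.3000e-01 -1.7556e+02] w 0.0479 q [-0.11  0.06  1.69 -0.    1.38 -1.76]
-> (0.5045, 0.0015, 0.13) tool mm [  0.4  -0.4 -72.4]
-> (0.515, -0.325, 0.13) tool mm [ 1.480e+01 -3.263e+02  2.000e-01]
-> (0.515, -0.325, 0.05) tool mm [ 0.2  0.1 80. ]
```

```bash
python3 -m crank '[[1,[0,0,-0.015],[0,0,0]],[1,[0,0,-0.03],[0,0,0]],[1,[0,0,-0.025],[0,0,0]],[1,[0,-0.018,-0.004],[0,0,0]],[1,[0.002,-0.036,0],[0,0,0]],[1,[0.002,-0.042,0],[0,0,0]],[1,[0.002,-0.042,0],[0,0,0]],[1,[0.002,-0.042,0],[0,0,0]]]'
python3 -m crank '[[1,[0.002,-0.042,0],[0,0,0]],[1,[0.002,-0.042,0],[0,0,0]],[1,[0.002,-0.036,0],[0,0,0]],[1,[0.001,-0.02,0],[0,0,0]],[1,[0,-0.006,0.01],[0,0,0]],[1,[0,0,0.01],[0,0,0]],[1,[0,0,0],[0,0,0]]]'
python3 -c "
from h import *
d((.515,-.325,.051))"
```

```text
time: 10.35
tool_pos: [0.5096, -0.1789, 0.1298]
ee_rot: [3.141, -0.001, -3.064]
wrist_force: [0.3, 0.2, -2.3]
width: 0.0478
finger_force: 30.0
time: 11.05
tool_pos: [0.5132, -0.3212, 0.1072]
ee_rot: [3.137, -0.004, -3.063]
wrist_force: [0.1, -0.3, -2.9]
width: 0.0479
finger_force: 30.0
t 11.05 p [ 0.5132 -0.3212  0.1072] rpy [ 179.71   -0.24 -175.49] w 0.0479 q [-0.65  0.25  1.38  0.    1.52 -2.3 ]
-> (0.515, -0.325, 0.051) tool mm [-1.7 -4.2 56.2]
```

```bash
python3 -m crank '[[1,[0,0,0.015],[0,0,0]],[1,[0,0,0.02],[0,0,0]],[1,[0,0,0.012],[0,0,0]],[1,[0,0,0.004],[0,0,0]],[1,[0,0,0.002],[0,0,0]],[1,[0,0,0],[0,0,0]],[1,[0,0,0],[0,0,0]]]'
python3 -c "
from h import *
d((.515,-.325,.051))"
```

```text
time: 11.75
tool_pos: [0.515, -0.3244, 0.0585]
ee_rot: [-3.14, 0.001, -3.064]
wrist_force: [-0.3, -0.2, -1.4]
width: 0.0481
finger_force: 30.0
t 11.75 p [ 0.515  -0.3244  0.0585] rpy [-1.7993e+02  8.0000e-02 -1.7557e+02] w 0.0481 q [-0.66  0.29  1.44  0.    1.42 -2.3 ]
-> (0.515, -0.325, 0.051) tool mm [ 0.  -0.6  7.5]
```

```bash
python3 -m crank '[[1,[0,0,0.004],[0,0,0]],[1,[0,0,0.002],[0,0,0]],[1,[0,0,0],[0,0,0]],[1,[0,0,0],[0,0,0]]]'
python3 -c "
from h import *
d((.515,-.325,.0506))"
python3 -m crank '[[0.2,[0,0,0],[0,0,0]],[0.2,[0,0,0],[0,0,0]],[0.2,[0,0,0],[0,0,0]],[0.2,[0,0,-0.01],[0,0,0]],[0.2,[0,0,-0.03],[0,0,0]],[0.2,[0,0,-0.04],[0,0,0]],[0.2,[0,0,-0.035],[0,0,0]],[0.2,[0,0,-0.01],[0,0,0]]]'
python3 -c "
from h import *
d((.499,.0925,.17),(.499,.0925,.055))"
```

```text
time: 12.15
tool_pos: [0.5144, -0.324, 0.0514]
ee_rot: [3.141, -0.0, -3.064]
wrist_force: [-0.1, -0.2, -2.7]
width: 0.0477
finger_force: 30.0
t 12.15 p [ 0.5144 -0.324   0.0514] rpy [ 179.99   -0.   -175.58] w 0.0477 q [-0.66  0.29  1.44  0.    1.41 -2.3 ]
-> (0.515, -0.325, 0.0506) tool mm [-0.6 -1.   0.8]
time: 12.95
tool_pos: [0.5164, -0.3256, 0.183]
ee_rot: [-3.135, 0.008, -3.064]
wrist_force: [0.0, -0.4, -0.0]
width: 0.075
finger_force: 0.0
t 12.95 p [ 0.5164 -0.3256  0.183 ] rpy [-179.6     0.45 -175.57] w 0.075 q [-0.66  0.22  1.27  0.    1.65 -2.3 ]
-> (0.499, 0.0925, 0.17) tool mm [-14.8 418.2  10.2]
-> (0.499, 0.0925, 0.055) tool mm [  0.9   0.8 115. ]
```

```bash
python3 -m crank '[[0.2,[0,0.022,0],[0,0,0]],[0.2,[-0.002,0.044,0],[0,0,0]],[0.2,[-0.002,0.044,0],[0,0,0]],[0.2,[-0.002,0.044,0],[0,0,0]],[0.2,[-0.002,0.044,0],[0,0,0]],[0.2,[-0.002,0.044,0],[0,0,0]],[0.2,[-0.002,0.044,0],[0,0,0]],[0.2,[-0.002,0.044,0],[0,0,0]]]'
python3 -m crank '[[0.2,[-0.001,0.044,0],[0,0,0]],[0.2,[0,0.03,0],[0,0,0]],[0.2,[0,0.012,0.005],[0,0,0]],[0.2,[0,0.002,0.005],[0,0,0]],[0.2,[0,0,0],[0,0,0]],[0.2,[0,0,0],[0,0,0]]]'
python3 -c "
from h import *
d((.499,.0925,.055))"
```

```text
time: 13.75
tool_pos: [0.502, 0.0078, 0.1756]
ee_rot: [3.141, -0.001, -3.065]
wrist_force: [0.2, -0.5, 0.1]
width: 0.0754
finger_force: 0.0
time: 14.35
tool_pos: [0.497, 0.0924, 0.1658]
ee_rot: [-3.141, -0.001, -3.066]
wrist_force: [-0.2, 0.2, 0.3]
width: 0.0754
finger_force: 0.0
t 14.35 p [0.497  0.0924 0.1658] rpy [-1.7997e+02 -7.0000e-02 -1.7567e+02] w 0.0754 q [ 0.07  0.    1.54 -0.    1.6  -1.57]
-> (0.499, 0.0925, 0.055) tool mm [ -2.1  -0.  110.8]
```

```bash
python3 -m crank '[[0.2,[-0.001,0,0.02],[0,0,0]],[0.2,[0,0,0.033],[0,0,0]],[0.2,[0,0,0.033],[0,0,0]],[0.2,[0,0,0.018],[0,0,0]],[0.2,[0,0,0.006],[0,0,0]],[0.2,[0,0,0],[0,0,0]],[1,[0,0,0],[0,0,0]],[1,[0,0,0],[0,0,0]]]'
python3 -m crank '[[1,[0,0,0],[0,0,0]],[1,[0,0,0],[0,0,0]],[1,[0,0,0],[0,0,0]]]'
python3 -c "
from h import *
d((.499,.0925,.13),(.425,-.32,.13),(.425,-.32,.05))"
```

```text
time: 15.15
tool_pos: [0.4994, 0.0938, 0.0583]
ee_rot: [3.142, 0.003, -3.065]
wrist_force: [0.2, 0.8, -0.4]
width: 0.0627
finger_force: 0.0
time: 15.45
tool_pos: [0.4986, 0.0936, 0.0571]
ee_rot: [-3.141, 0.001, -3.064]
wrist_force: [-0.6, -1.2, 0.6]
width: 0.0397
finger_force: 30.0
t 15.45 p [0.4986 0.0936 0.0571] rpy [-1.7994e+02  8.0000e-02 -1.7556e+02] w 0.0397 q [ 0.07  0.07  1.69 -0.    1.38 -1.57]
-> (0.499, 0.0925, 0.13) tool mm [ -0.5  -1.2 -72.9]
-> (0.425, -0.32, 0.13) tool mm [ 1.057e+02 -4.055e+02  3.000e-01]
-> (0.425, -0.32, 0.05) tool mm [ 0.1  0.1 80. ]
```

```bash
python3 -m crank '[[1,[0,0,-0.015],[0,0,0]],[1,[0,0,-0.03],[0,0,0]],[1,[0,0,-0.028],[0,0,0]],[1,[0,-0.018,-0.008],[0,0,0]],[1,[0,-0.036,0],[0,0,0]],[1,[0,-0.044,0],[0,0,0]],[1,[0,-0.044,0],[0,0,0]],[1,[0,-0.044,0],[0,0,0]]]'
python3 -m crank '[[1,[0,-0.044,0],[0,0,0]],[1,[0.005,-0.044,0],[0,0,0]],[1,[0.022,-0.038,0],[0,0,0]],[1,[0.028,-0.034,0],[0,0,0]],[1,[0.028,-0.034,0],[0,0,0]],[1,[0.013,-0.018,0.005],[0,0,0]],[1,[0.004,-0.005,0.01],[0,0,0]],[1,[0,0,0.01],[0,0,0]]]'
python3 -m crank '[[1,[0,0,0],[0,0,0]]]'
python3 -c "
from h import *
d((.428,-.32,.051))"
```

```text
time: 16.25
tool_pos: [0.5117, -0.0926, 0.1365]
ee_rot: [3.141, -0.001, -3.064]
wrist_force: [1.1, -0.5, -3.8]
width: 0.0397
finger_force: 30.0
time: 17.05
tool_pos: [0.4289, -0.3155, 0.111]
ee_rot: [3.14, -0.001, -3.066]
wrist_force: [-0.3, 0.3, -3.0]
width: 0.04
finger_force: 30.0
time: 17.15
tool_pos: [0.4287, -0.3133, 0.1094]
ee_rot: [3.136, -0.003, -3.063]
wrist_force: [-0.2, -0.6, -4.0]
width: 0.0398
finger_force: 30.0
t 17.15 p [ 0.4287 -0.3133  0.1094] rpy [ 179.71   -0.19 -175.52] w 0.0398 q [-0.74  0.09  1.56  0.    1.5  -2.39]
-> (0.428, -0.32, 0.051) tool mm [ 1.1 -6.9 58.3]
```

```bash
python3 -m crank '[[1,[0,-0.002,0.015],[0,0,0]],[1,[0,-0.002,0.02],[0,0,0]],[1,[0,0,0.015],[0,0,0]],[1,[0,0,0.004],[0,0,0]],[1,[0,0,0.002],[0,0,0]],[1,[0,0,0],[0,0,0]],[1,[0,0,0],[0,0,0]]]'
python3 -c "
from h import *
d((.428,-.32,.051))"
```

```text
time: 17.85
tool_pos: [0.4305, -0.3199, 0.0575]
ee_rot: [-3.14, 0.001, -3.064]
wrist_force: [-0.1, 1.3, -2.8]
width: 0.0398
finger_force: 30.0
t 17.85 p [ 0.4305 -0.3199  0.0575] rpy [-1.7992e+02  8.0000e-02 -1.7555e+02] w 0.0398 q [-0.74  0.13  1.62  0.    1.39 -2.39]
-> (0.428, -0.32, 0.051) tool mm [2.6 0.1 6.5]
```

```bash
python3 -m crank '[[1,[0,0,0.004],[0,0,0]],[1,[0,0,0.002],[0,0,0]],[1,[0,0,0],[0,0,0]],[1,[0,0,0],[0,0,0]]]'
python3 -c "
from h import *
d()"
python3 -m crank '[[0.2,[0,0,0],[0,0,0]],[0.2,[0,0,0],[0,0,0]],[0.2,[0,0,0],[0,0,0]],[0.2,[0,0,-0.01],[0,0,0]],[0.2,[0,0,-0.03],[0,0,0]],[0.2,[0,0,-0.04],[0,0,0]],[0.2,[0,0,-0.04],[0,0,0]],[0.2,[-0.003,0.01,-0.02],[0,0,0]]]'
python3 -m crank '[[0.2,[-0.012,0.04,-0.01],[0,0,0]],[0.2,[-0.013,0.042,-0.01],[0,0,0]],[0.2,[-0.013,0.042,-0.01],[0,0,0]],[0.2,[-0.013,0.042,-0.01],[0,0,0]],[0.2,[-0.013,0.042,-0.01],[0,0,0]],[0.2,[-0.013,0.042,0],[0,0,0]],[0.2,[-0.01,0.03,0],[0,0,0]],[0.2,[0,0,0],[0,0,0]]]'
python3 - <<'E'
from h import *
d()
s=snap('wrist');save(s,'w2.png');c=cloud(s)
x,y,z=c[...,0],c[...,1],c[...,2]
m=(x>.53)&(x<.602)&(abs(y)<.06)&(z>.02)&(z<.055)
n,l,st,ce=cv2.connectedComponentsWithStats(m.astype(np.uint8))
for i in range(1,n):
    if st[i,4]>60:
        q=c[l==i];r=cv2.minAreaRect((q[:,:2]*1000).astype(np.float32));print(ce[i].round(),st[i],np.round(r[0],1),np.round(r[1],1),'z',np.percentile(q[:,2],[10,50,90]).round(4))
for n in('scene','side'):
    s=snap(n);save(s,n+'3.png')
    if n=='scene':
        c=cloud(s);x,y,z=c[...,0],c[...,1],c[...,2]
        m=(y<-.25)&(y>-.4)&(x>.35)&(x<.67)&(z>.08)&(z<.135);n_,l,st,ce=cv2.connectedComponentsWithStats(m.astype(np.uint8))
        for i in range(1,n_):
            if st[i,4]>60:
                q=c[l==i];r=cv2.minAreaRect((q[:,:2]*1000).astype(np.float32));print('tray',ce[i].round(),np.round(r[0],1),np.round(r[1],1),'z',np.median(q[:,2]))
E
```

```text
time: 18.25
tool_pos: [0.4298, -0.3196, 0.0504]
ee_rot: [3.141, 0.0, -3.064]
wrist_force: [0.2, 0.1, -2.8]
width: 0.04
finger_force: 30.0
t 18.25 p [ 0.4298 -0.3196  0.0504] rpy [ 179.99    0.   -175.57] w 0.04 q [-0.75  0.14  1.63  0.    1.37 -2.39]
time: 19.05
tool_pos: [0.4331, -0.3112, 0.196]
ee_rot: [-3.136, 0.005, -3.066]
wrist_force: [0.8, -0.6, 0.2]
width: 0.075
finger_force: 0.0
time: 19.85
tool_pos: [0.4977, -0.0201, 0.2417]
ee_rot: [3.141, 0.002, -3.059]
wrist_force: [0.3, -0.6, 0.2]
width: 0.075
finger_force: 0.0
t 19.85 p [ 0.4977 -0.0201  0.2417] rpy [ 1.7994e+02  1.2000e-01 -1.7524e+02] w 0.075 q [-0.16 -0.03  1.42  0.    1.75 -1.81]
[284. 241.] [ 264  219   41   43 1381] [563.1 -10.9] [48.4 49.5] z [0.0371 0.042  0.0431]
[304. 269.] [260 263  79  14 722] [601.1  10.7] [ 6.5 98.6] z [0.023  0.0347 0.0421]
tray [194. 126.] [ 431.2 -317.1] [65.2 42.3] z 0.10477077443857272
tray [177. 150.] [ 514.7 -322.1] [61.1 49.3] z 0.09886779527519628
tray [157. 175.] [ 607.3 -328.9] [57.1 57.1] z 0.11727903394841456
```

View pics/w2.png

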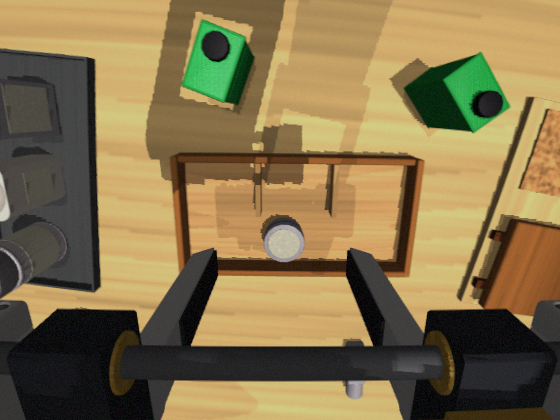

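View pics/scene3.png

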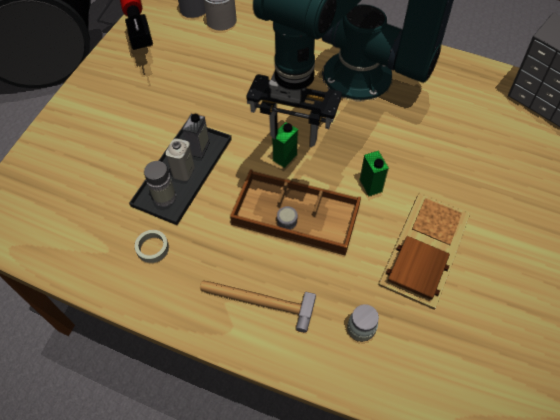

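Wrist view: all three containers are in the tray and the tin is clear at (284,241), its top 49 mm wide at z 42 mm, centred at (0.564,-0.0105). Scene view: can (158,185), glue bottle (178,160) and flat can (196,135) stand in the tray.

```bash
python3 -m crank '[[0.2,[-0.012,0.001,0.02],[0,0,0]],[0.2,[-0.022,0.001,0.035],[0,0,0]],[0.2,[-0.022,0.001,0.04],[0,0,0]],[0.2,[-0.012,0.001,0.035],[0,0,0]],[0.2,[0,0,0.015],[0,0,0]],[0.2,[0,0,0],[0,0,0]],[0.2,[0,0,0],[0,0,0]]]'
python3 - <<'E'
from h import *
d((.5645,-.0105,.016))
s=snap('wrist');c=cloud(s)
x,y,z=c[...,0],c[...,1],c[...,2]
m=(x>.53)&(x<.595)&(abs(y)<.06)&(z>.03)&(z<.055)
n,l,st,ce=cv2.connectedComponentsWithStats(m.astype(np.uint8))
for i in range(1,n):
    if st[i,4]>60:
        q=c[l==i];r=cv2.minAreaRect((q[:,:2]*1000).astype(np.float32));print(ce[i].round(),st[i],np.round(r[0],1),np.round(r[1],1),'z',np.percentile(q[:,2],[10,50,90]).round(4))
E
```

```text
time: 20.7
tool_pos: [0.5649, -0.0152, 0.0971]
ee_rot: [-3.141, 0.002, -3.066]
wrist_force: [0.2, -0.2, 1.2]
width: 0.0752
finger_force: 0.0
t 20.7 p [ 0.5649 -0.0152  0.0971] rpy [-1.7997e+02  1.0000e-01 -1.7565e+02] w 0.0752 q [-0.13  0.16  1.5  -0.    1.47 -1.77]
-> (0.5645, -0.0105, 0.016) tool mm [ 0.2  4.8 81.1]
[287. 228.] [ 254  194   67   68 3500] [563.5 -10.5] [49.5 49.3] z [0.0409 0.0421 0.043 ]
```

```bash
python3 -m crank '[[0.2,[0.001,0.004,0.015],[0,0,0]],[0.2,[0,0,0.03],[0,0,0]],[0.2,[0,0,0.018],[0,0,0]],[0.2,[0,0,0.008],[0,0,0]],[0.2,[0,0,0.003],[0,0,0]],[0.2,[0,0,0],[0,0,0]],[0.2,[0,0,0],[0,0,0]]]'
python3 -c "
from h import *
d((.5635,-.0105,.016))"
```

```text
time: 21.45
tool_pos: [0.5644, -0.0104, 0.0229]
ee_rot: [-3.141, 0.003, -3.064]
wrist_force: [-0.0, 0.4, 0.4]
width: 0.0752
finger_force: 0.0
t 21.45 p [ 0.5644 -0.0104  0.0229] rpy [-1.7998e+02  1.5000e-01 -1.7557e+02] w 0.0752 q [-0.12  0.22  1.59  0.    1.33 -1.77]
-> (0.5635, -0.0105, 0.016) tool mm [ 0.9 -0.   6.9]
```

```bash
python3 -m crank '[[0.2,[0,0,0.004],[0,0,0]],[0.2,[0,0,0.001],[0,0,0]],[0.2,[0,0,0],[0,0,0]],[1,[0,0,0],[0,0,0]],[1,[0,0,0],[0,0,0]],[1,[0,0,0],[0,0,0]],[1,[0,0,0],[0,0,0]],[1,[0,0,0],[0,0,0]]]'
python3 -c "
from h import *
d((.5645,-.01,.15),(.433,.339,.15),(.433,.339,.05),(.433,.339,.023))"
```

```text
time: 22.25
tool_pos: [0.5634, -0.0104, 0.0166]
ee_rot: [3.142, 0.0, -3.064]
wrist_force: [0.2, -0.4, 0.1]
width: 0.0493
finger_force: 30.0
t 22.25 p [ 0.5634 -0.0104  0.0166] rpy [ 1.8000e+02  1.0000e-02 -1.7557e+02] w 0.0493 q [-0.12  0.23  1.59  0.    1.32 -1.77]
-> (0.5645, -0.01, 0.15) tool mm [  -1.2    0.3 -133.4]
-> (0.433, 0.339, 0.15) tool mm [104.1 358.1  -0. ]
-> (0.433, 0.339, 0.05) tool mm [  0.  -0. 100.]
-> (0.433, 0.339, 0.023) tool mm [ 0. -0. 27.]
```

```bash
python3 -m crank '[[1,[0,0,-0.015],[0,0,0]],[1,[0,0,-0.035],[0,0,0]],[1,[0,0,-0.045],[0,0,0]],[1,[0,0,-0.03],[0,0,0]],[1,[0.006,0.02,-0.01],[0,0,0]],[1,[0.011,0.036,0],[0,0,0]],[1,[0.012,0.042,0],[0,0,0]],[1,[0.012,0.042,0],[0,0,0]]]'
python3 -m crank '[[1,[0.012,0.042,0],[0,0,0]],[1,[0.012,0.042,0],[0,0,0]],[1,[0.012,0.042,0],[0,0,0]],[1,[0.012,0.042,0],[0,0,0]],[1,[0.01,0.034,0],[0,0,0]],[1,[0.004,0.014,0.01],[0,0,0]],[1,[0.001,0.002,0.01],[0,0,0]],[1,[0,0,0],[0,0,0]]]'
python3 - <<'E'
from h import *
d((.433,.339,.05))
s=snap('wrist');save(s,'w4.png')
s=snap('scene');save(s,'sc4.png')
E
```

```text
time: 23.05
tool_pos: [0.5113, 0.1271, 0.1529]
ee_rot: [3.141, 0.002, -3.066]
wrist_force: [-0.5, 0.7, -1.2]
width: 0.0492
finger_force: 30.0
time: 23.85
tool_pos: [0.431, 0.3371, 0.1292]
ee_rot: [-3.139, -0.004, -3.064]
wrist_force: [-0.1, -0.4, -0.8]
width: 0.0494
finger_force: 30.0
t 23.85 p [0.431  0.3371 0.1292] rpy [-179.83   -0.2  -175.57] w 0.0494 q [ 0.56  0.11  1.5  -0.    1.54 -1.09]
-> (0.433, 0.339, 0.05) tool mm [-2.4  2.  79.2]
```

View pics/w4.png

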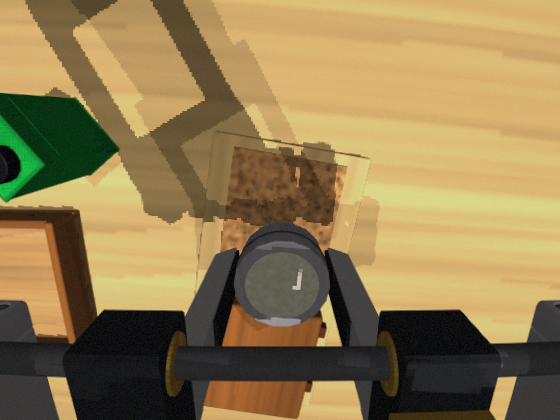

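The tin is held at (282,280). The cork's near edge is visible from (233,149) to (347,166), which I can check against my cork estimate.

```bash
python3 - <<'E'
from h import *
s=snap('wrist')
w=plane(s,[(233,149),(347,166)],.016);print(w.round(4))
a,b=w[:,:2];e=(b-a)/np.linalg.norm(b-a);n=np.array([e[1],-e[0]]);n*=np.sign(n[0]);print('len',np.linalg.norm(b-a),'centre',(a+b)/2+.05*n)
E
python3 -m crank '[[1,[-0.001,0.001,0.02],[0,0,0]],[1,[-0.001,0.001,0.03],[0,0,0]],[1,[0,0,0.02],[0,0,0]],[1,[0,0,0.009],[0,0,0]],[1,[0,0,0.003],[0,0,0]],[1,[0,0,0],[0,0,0]],[1,[0,0,0],[0,0,0]]]'
python3 -c "
from h import *
d((.433,.339,.0235))"
```

```text
[[0.3807 0.2912 0.016 ]
 [0.3879 0.3916 0.016 ]]
len 0.10064098797491164 centre [0.43418705 0.3378687 ]
time: 24.7
tool_pos: [0.4349, 0.3411, 0.0511]
ee_rot: [3.14, 0.003, -3.065]
wrist_force: [-0.8, 0.1, -1.0]
width: 0.0496
finger_force: 30.0
t 24.7 p [0.4349 0.3411 0.0511] rpy [ 1.7993e+02  1.5000e-01 -1.7559e+02] w 0.0496 q [ 0.56  0.17  1.59 -0.    1.38 -1.09]
-> (0.433, 0.339, 0.0235) tool mm [ 2.1 -2.  27.6]
```

```bash
python3 -m crank '[[1,[0.001,-0.002,0.012],[0,0,0]],[1,[0,0,0.008],[0,0,0]],[1,[0,0,0.003],[0,0,0]],[1,[0,0,0.001],[0,0,0]],[1,[0,0,0],[0,0,0]],[1,[0,0,0],[0,0,0]]]'
python3 -c "
from h import *
d((.4337,.3385,.023))"
```

```text
time: 25.3
tool_pos: [0.4332, 0.3388, 0.0257]
ee_rot: [3.141, 0.001, -3.064]
wrist_force: [0.0, -0.4, -0.4]
width: 0.0494
finger_force: 30.0
t 25.3 p [0.4332 0.3388 0.0257] rpy [ 1.7998e+02  3.0000e-02 -1.7556e+02] w 0.0494 q [ 0.56  0.19  1.62  0.    1.33 -1.09]
-> (0.4337, 0.3385, 0.023) tool mm [-0.5 -0.4  2.7]
```

```bash
python3 -m crank '[[1,[0,0,0.0015],[0,0,0]],[1,[0,0,0],[0,0,0]],[1,[0,0,0],[0,0,0]],[0.2,[0,0,0],[0,0,0]],[0.2,[0,0,0],[0,0,0]],[0.2,[0,0,0],[0,0,0]],[0.2,[0,0,-0.005],[0,0,0]],[0.2,[0,0,-0.02],[0,0,0]]]'
python3 -m crank '[[0.2,[0,0,-0.04],[0,0,0]],[0.2,[0,0,-0.045],[0,0,0]],[0.2,[0,0,-0.045],[0,0,0]],[0.2,[0,0,-0.02],[0,0,0]],[0.2,[0,0,0],[0,0,0]]]'
python3 - <<'E'
from h import *
d((.4298,-.3196,.2),(.4298,-.3196,.0515))
s=snap('wrist');save(s,'w5.png');c=cloud(s)
x,y,z=c[...,0],c[...,1],c[...,2]
m=(x>.38)&(x<.49)&(y>.28)&(y<.4)&(z>.035)&(z<.065)
n,l,st,ce=cv2.connectedComponentsWithStats(m.astype(np.uint8))
for i in range(1,n):
    if st[i,4]>60:
        q=c[l==i];r=cv2.minAreaRect((q[:,:2]*1000).astype(np.float32));print(ce[i].round(),st[i],np.round(r[0],1),np.round(r[1],1),'z',np.percentile(q[:,2],[10,50,90]).round(4))
E
```

```text
time: 26.1
tool_pos: [0.4313, 0.3376, 0.0471]
ee_rot: [-3.139, -0.005, -3.064]
wrist_force: [-0.3, -0.5, -0.6]
width: 0.0752
finger_force: 0.0
time: 26.6
tool_pos: [0.4349, 0.3399, 0.2044]
ee_rot: [3.137, 0.009, -3.064]
wrist_force: [-0.3, -0.1, 0.6]
width: 0.0752
finger_force: 0.0
t 26.6 p [0.4349 0.3399 0.2044] rpy [ 179.73    0.5  -175.57] w 0.0752 q [ 0.56  0.08  1.38  0.    1.67 -1.09]
-> (0.4298, -0.3196, 0.2) tool mm [  56.1 -657.1    0.8]
-> (0.4298, -0.3196, 0.0515) tool mm [  1.3  -0.7 148.5]
[280. 194.] [ 256  170   48   49 1856] [432.9 338.9] [49.1 49.6] z [0.0468 0.0481 0.0491]
```

View pics/w5.png

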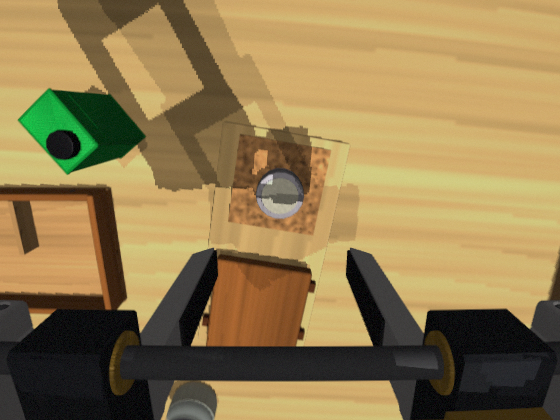

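The tin stands on the cork at (280,194), centred at (0.433,0.339) with its top at 48 mm. Back to the tray for the flat can.

```bash
python3 -m crank '[[0.2,[0.002,-0.022,0],[0,0,0]],[0.2,[0.004,-0.044,0],[0,0,0]],[0.2,[0.004,-0.044,0],[0,0,0]],[0.2,[0.004,-0.044,0],[0,0,0]],[0.2,[0.004,-0.044,0],[0,0,0]],[0.2,[0.004,-0.044,0],[0,0,0]],[0.2,[0.004,-0.044,0],[0,0,0]],[0.2,[0.004,-0.044,0],[0,0,0]]]'
python3 -m crank '[[0.2,[0.004,-0.044,0],[0,0,0]],[0.2,[0.004,-0.044,0],[0,0,0]],[0.2,[0.004,-0.044,0],[0,0,0]],[0.2,[0.003,-0.044,0],[0,0,0]],[0.2,[0.003,-0.044,0],[0,0,0]],[0.2,[0.003,-0.044,0],[0,0,0]],[0.2,[0.003,-0.044,0],[0,0,0]],[0.2,[0.002,-0.036,0],[0,0,0]]]'
python3 -m crank '[[0.2,[0,-0.018,0.01],[0,0,0]],[0.2,[0,-0.006,0.02],[0,0,0]],[0.2,[0,0,0.005],[0,0,0]],[0.2,[0,0,0],[0,0,0]]]'
python3 -c "
from h import *
d((.4298,-.3196,.0515))"
```

```text
time: 27.45
tool_pos: [0.4269, 0.0058, 0.1962]
ee_rot: [3.141, -0.004, -3.064]
wrist_force: [1.4, -0.8, 0.3]
width: 0.0755
finger_force: 0.0
time: 28.25
tool_pos: [0.4277, -0.3391, 0.1955]
ee_rot: [3.138, -0.004, -3.066]
wrist_force: [0.3, -0.1, -0.6]
width: 0.075
finger_force: 0.0
time: 28.65
tool_pos: [0.4301, -0.3596, 0.1609]
ee_rot: [3.136, -0.004, -3.064]
wrist_force: [0.3, -0.4, 0.3]
width: 0.0753
finger_force: 0.0
t 28.65 p [ 0.4301 -0.3596  0.1609] rpy [ 179.71   -0.2  -175.53] w 0.0753 q [-0.8   0.13  1.41  0.    1.61 -2.45]
-> (0.4298, -0.3196, 0.0515) tool mm [ -3.2  39.3 109.6]
```

```bash
python3 -m crank '[[0.2,[-0.001,0.015,0],[0,0,0]],[0.2,[-0.001,0.018,0],[0,0,0]],[0.2,[0,0.005,0],[0,0,0]],[0.2,[0,0,0],[0,0,0]],[0.2,[0,0,0],[0,0,0]]]'
python3 -c "
from h import *
d((.4298,-.3196,.0515))"
```

```text
time: 29.15
tool_pos: [0.4304, -0.3232, 0.1648]
ee_rot: [-3.14, 0.001, -3.063]
wrist_force: [0.2, 0.7, 0.3]
width: 0.0754
finger_force: 0.0
t 29.15 p [ 0.4304 -0.3232  0.1648] rpy [-1.7992e+02  6.0000e-02 -1.7551e+02] w 0.0754 q [-0.75  0.07  1.47 -0.    1.6  -2.4 ]
-> (0.4298, -0.3196, 0.0515) tool mm [  0.5   3.8 113.2]
```

```bash
python3 -m crank '[[0.2,[0,0.003,0.02],[0,0,0]],[0.2,[0,0,0.033],[0,0,0]],[0.2,[0,0,0.033],[0,0,0]],[0.2,[0,0,0.018],[0,0,0]],[0.2,[0,0,0.009],[0,0,0]],[0.2,[0,0,0],[0,0,0]],[1,[0,0,0],[0,0,0]],[1,[0,0,0],[0,0,0]]]'
python3 -m crank '[[1,[0,0,0],[0,0,0]],[1,[0,0,0],[0,0,0]],[1,[0,0,0],[0,0,0]]]'
python3 -c "
from h import *
d((.4298,-.32,.15),(.49,-.2,.15),(.4986,.0936,.15))"
```

```text
time: 29.95
tool_pos: [0.4309, -0.3215, 0.0527]
ee_rot: [-3.139, 0.002, -3.064]
wrist_force: [-0.2, 0.9, 0.2]
width: 0.0624
finger_force: 0.0
time: 30.25
tool_pos: [0.4302, -0.3204, 0.0515]
ee_rot: [3.141, 0.001, -3.064]
wrist_force: [-1.1, -0.2, -0.7]
width: 0.0402
finger_force: 30.0
t 30.25 p [ 0.4302 -0.3204  0.0515] rpy [ 1.7999e+02  4.0000e-02 -1.7557e+02] w 0.0402 q [-0.75  0.14  1.63  0.    1.38 -2.39]
-> (0.4298, -0.32, 0.15) tool mm [  0.3   0.5 -98.5]
-> (0.49, -0.2, 0.15) tool mm [-6.93e+01  1.15e+02  1.00e-01]
-> (0.4986, 0.0936, 0.15) tool mm [-3.130e+01  2.921e+02  1.000e-01]
```

```bash
python3 -m crank '[[1,[0,0,-0.02],[0,0,0]],[1,[0,0,-0.035],[0,0,0]],[1,[0,0,-0.035],[0,0,0]],[1,[0,0.018,-0.015],[0,0,0]],[1,[-0.004,0.036,0],[0,0,0]],[1,[-0.024,0.036,0],[0,0,0]],[1,[-0.026,0.036,0],[0,0,0]],[1,[-0.026,0.036,0],[0,0,0]]]'
python3 -m crank '[[1,[-0.016,0.042,0],[0,0,0]],[1,[-0.001,0.042,0],[0,0,0]],[1,[-0.001,0.042,0],[0,0,0]],[1,[-0.001,0.042,0],[0,0,0]],[1,[-0.001,0.042,0],[0,0,0]],[1,[0,0.026,0],[0,0,0]],[1,[0,0.008,0.01],[0,0,0]],[1,[0,0,0.005],[0,0,0]]]'
python3 -m crank '[[1,[0,0,0],[0,0,0]],[1,[0,0,0],[0,0,0]]]'
python3 -c "
from h import *
d((.499,.0936,.0585))"
```

```text
time: 31.05
tool_pos: [0.497, -0.1513, 0.1552]
ee_rot: [3.141, -0.001, -3.065]
wrist_force: [0.6, -0.7, -3.1]
width: 0.0399
finger_force: 30.0
time: 31.85
tool_pos: [0.4972, 0.0925, 0.1391]
ee_rot: [-3.141, -0.003, -3.062]
wrist_force: [0.0, -0.7, -3.6]
width: 0.04
finger_force: 30.0
time: 32.05
tool_pos: [0.4981, 0.0906, 0.1403]
ee_rot: [-3.141, -0.001, -3.066]
wrist_force: [0.1, -0.5, -4.2]
width: 0.04
finger_force: 30.0
t 32.05 p [0.4981 0.0906 0.1403] rpy [-1.7997e+02 -8.0000e-02 -1.7568e+02] w 0.04 q [ 0.07  0.01  1.58 -0.    1.55 -1.58]
-> (0.499, 0.0936, 0.0585) tool mm [-1.3  3.  81.8]
```

```bash
python3 -m crank '[[1,[0,0.002,0.015],[0,0,0]],[1,[0,0,0.025],[0,0,0]],[1,[0,0,0.02],[0,0,0]],[1,[0,0,0.01],[0,0,0]],[1,[0,0,0.004],[0,0,0]],[1,[0,0,0],[0,0,0]],[1,[0,0,0],[0,0,0]]]'
python3 -c "
from h import *
d((.499,.0936,.0585))"
```

```text
time: 32.75
tool_pos: [0.4991, 0.0937, 0.0682]
ee_rot: [3.142, 0.002, -3.065]
wrist_force: [-0.3, 0.2, -2.9]
width: 0.0397
finger_force: 30.0
t 32.75 p [0.4991 0.0937 0.0682] rpy [ 1.800e+02  1.300e-01 -1.756e+02] w 0.0397 q [ 0.07  0.06  1.68  0.    1.4  -1.57]
-> (0.499, 0.0936, 0.0585) tool mm [ 0.1 -0.1  9.7]
```

Down the last 9 mm, check, release and go up.

```bash
python3 -m crank '[[1,[0,0,0.005],[0,0,0]],[1,[0,0,0.003],[0,0,0]],[1,[0,0,0.0005],[0,0,0]],[1,[0,0,0],[0,0,0]],[1,[0,0,0],[0,0,0]]]'
python3 -c "
from h import *
d((.499,.0936,.0585))"
python3 -m crank '[[0.2,[0,0,0],[0,0,0]],[0.2,[0,0,0],[0,0,0]],[0.2,[0,0,0],[0,0,0]],[0.2,[0,0,-0.01],[0,0,0]],[0.2,[0,0,-0.03],[0,0,0]],[0.2,[0,0,-0.04],[0,0,0]],[0.2,[0,0,-0.03],[0,0,0]],[0.2,[0,0,-0.01],[0,0,0]]]'
python3 -c "
from h import *
d((.5144,-.324,.17),(.5144,-.324,.0515))"
```

```text
time: 33.25
tool_pos: [0.4981, 0.094, 0.0585]
ee_rot: [3.142, 0.0, -3.064]
wrist_force: [0.1, -0.3, -3.0]
width: 0.0398
finger_force: 30.0
t 33.25 p [0.4981 0.094  0.0585] rpy [ 1.8000e+02  1.0000e-02 -1.7557e+02] w 0.0398 q [ 0.07  0.07  1.69  0.    1.38 -1.57]
-> (0.499, 0.0936, 0.0585) tool mm [-0.9 -0.5  0. ]
time: 34.05
tool_pos: [0.5002, 0.0941, 0.1837]
ee_rot: [3.142, 0.009, -3.064]
wrist_force: [0.9, -0.7, -0.3]
width: 0.075
finger_force: 0.0
t 34.05 p [0.5002 0.0941 0.1837] rpy [ 180.      0.5  -175.57] w 0.075 q [ 0.07 -0.01  1.51  0.    1.63 -1.57]
-> (0.5144, -0.324, 0.17) tool mm [  18.3 -418.    13.5]
-> (0.5144, -0.324, 0.0515) tool mm [  1.   -0.  118.5]
```

```bash
python3 -m crank '[[0.2,[0.001,-0.022,0],[0,0,0]],[0.2,[0.002,-0.044,0],[0,0,0]],[0.2,[0.002,-0.044,0],[0,0,0]],[0.2,[0.002,-0.044,0],[0,0,0]],[0.2,[0.002,-0.044,0],[0,0,0]],[0.2,[0.002,-0.044,0],[0,0,0]],[0.2,[0.002,-0.044,0],[0,0,0]],[0.2,[0.002,-0.044,0],[0,0,0]]]'
python3 -m crank '[[0.2,[0.002,-0.044,0],[0,0,0]],[0.2,[0.001,-0.028,0],[0,0,0]],[0.2,[0,-0.012,0.005],[0,0,0]],[0.2,[0,0,0.005],[0,0,0]],[0.2,[0,0,0],[0,0,0]],[0.2,[0,0,0],[0,0,0]]]'
python3 -c "
from h import *
d((.5144,-.324,.0515))"
```

```text
time: 34.85
tool_pos: [0.508, -0.2378, 0.1775]
ee_rot: [3.14, -0.001, -3.064]
wrist_force: [0.3, -0.4, 0.6]
width: 0.0753
finger_force: 0.0
time: 35.45
tool_pos: [0.5122, -0.3184, 0.168]
ee_rot: [3.14, -0.001, -3.062]
wrist_force: [-1.0, 0.1, 0.1]
width: 0.0751
finger_force: 0.0
t 35.45 p [ 0.5122 -0.3184  0.168 ] rpy [ 1.7993e+02 -3.0000e-02 -1.7546e+02] w 0.0751 q [-0.65  0.22  1.3   0.    1.63 -2.3 ]
-> (0.5144, -0.324, 0.0515) tool mm [ -1.8  -5.9 116.5]
```

```bash
python3 -m crank '[[0.2,[-0.0005,-0.004,0.02],[0,0,0]],[0.2,[0,0,0.033],[0,0,0]],[0.2,[0,0,0.033],[0,0,0]],[0.2,[0,0,0.02],[0,0,0]],[0.2,[0,0,0.01],[0,0,0]],[0.2,[0,0,0],[0,0,0]],[1,[0,0,0],[0,0,0]],[1,[0,0,0],[0,0,0]]]'
python3 -m crank '[[1,[0,0,0],[0,0,0]],[1,[0,0,0],[0,0,0]],[1,[0,0,0],[0,0,0]]]'
python3 -c "
from h import *
d((.5144,-.324,.13),(.505,.0019,.13))"
```

```text
time: 36.25
tool_pos: [0.5141, -0.3247, 0.0547]
ee_rot: [-3.139, 0.003, -3.064]
wrist_force: [-0.4, -0.2, 0.2]
width: 0.0624
finger_force: 0.0
time: 36.55
tool_pos: [0.5135, -0.3245, 0.0537]
ee_rot: [-3.141, 0.002, -3.064]
wrist_force: [0.5, 0.5, 3.1]
width: 0.0479
finger_force: 30.0
t 36.55 p [ 0.5135 -0.3245  0.0537] rpy [-1.7994e+02  9.0000e-02 -1.7557e+02] w 0.0479 q [-0.66  0.29  1.44  0.    1.41 -2.31]
-> (0.5144, -0.324, 0.13) tool mm [ -1.1   0.3 -76.3]
-> (0.505, 0.0019, 0.13) tool mm [-1.580e+01  3.257e+02 -3.000e-01]
```

```bash
python3 -m crank '[[1,[0,0,-0.015],[0,0,0]],[1,[0,0,-0.03],[0,0,0]],[1,[0,0,-0.028],[0,0,0]],[1,[0,0.018,-0.008],[0,0,0]],[1,[-0.002,0.036,0],[0,0,0]],[1,[-0.002,0.042,0],[0,0,0]],[1,[-0.002,0.042,0],[0,0,0]],[1,[-0.002,0.042,0],[0,0,0]]]'
python3 -m crank '[[1,[-0.002,0.042,0],[0,0,0]],[1,[-0.002,0.042,0],[0,0,0]],[1,[-0.002,0.034,0],[0,0,0]],[1,[-0.001,0.02,0],[0,0,0]],[1,[0,0.006,0],[0,0,0]],[1,[0,0,0.005],[0,0,0]],[1,[0,0,0],[0,0,0]],[1,[0,0,0],[0,0,0]]]'
python3 -c "
from h import *
d((.5041,.0019,.0607))"
```

```text
time: 37.35
tool_pos: [0.5055, -0.1411, 0.1323]
ee_rot: [3.14, -0.002, -3.064]
wrist_force: [0.2, 0.5, -1.7]
width: 0.0476
finger_force: 30.0
time: 38.15
tool_pos: [0.5024, -0.001, 0.1278]
ee_rot: [-3.142, -0.001, -3.066]
wrist_force: [0.5, 0.2, -2.9]
width: 0.0482
finger_force: 30.0
t 38.15 p [ 0.5024 -0.001   0.1278] rpy [-1.8000e+02 -7.0000e-02 -1.7566e+02] w 0.0482 q [-0.11  0.01  1.6  -0.    1.53 -1.76]
-> (0.5041, 0.0019, 0.0607) tool mm [-1.9  2.7 67.1]
```

```bash
python3 -m crank '[[1,[0,0.002,0.015],[0,0,0]],[1,[0,0,0.02],[0,0,0]],[1,[0,0,0.014],[0,0,0]],[1,[0,0,0.008],[0,0,0]],[1,[0,0,0.003],[0,0,0]],[1,[0,0,0],[0,0,0]],[1,[0,0,0],[0,0,0]]]'
python3 -c "
from h import *
d((.5041,.0019,.0607))"
```

```text
time: 38.85
tool_pos: [0.5034, 0.0019, 0.0693]
ee_rot: [-3.141, 0.002, -3.064]
wrist_force: [0.8, -0.5, -2.1]
width: 0.0476
finger_force: 30.0
t 38.85 p [0.5034 0.0019 0.0693] rpy [-1.7999e+02  9.0000e-02 -1.7558e+02] w 0.0476 q [-0.11  0.05  1.68  0.    1.4  -1.76]
-> (0.5041, 0.0019, 0.0607) tool mm [-0.7 -0.   8.6]
```

```bash
python3 -m crank '[[1,[-0.001,0,0.004],[0,0,0]],[1,[0,0,0.003],[0,0,0]],[1,[0,0,0.0005],[0,0,0]],[1,[0,0,0],[0,0,0]],[1,[0,0,0],[0,0,0]]]'
python3 -c "
from h import *
d((.5041,.0019,.0607))"
python3 -m crank '[[0.2,[0,0,0],[0,0,0]],[0.2,[0,0,0],[0,0,0]],[0.2,[0,0,0],[0,0,0]],[0.2,[0,0,-0.01],[0,0,0]],[0.2,[0,0,-0.03],[0,0,0]],[0.2,[0,0,-0.04],[0,0,0]],[0.2,[0,0,-0.03],[0,0,0]],[0.2,[0,0,-0.01],[0,0,0]]]'
python3 -c "
from h import *
d((.6073,-.3324,.17),(.6073,-.3324,.0515))"
```

```text
time: 39.35
tool_pos: [0.5037, 0.0021, 0.061]
ee_rot: [3.142, 0.0, -3.064]
wrist_force: [0.9, 0.4, -2.2]
width: 0.0477
finger_force: 30.0
t 39.35 p [0.5037 0.0021 0.061 ] rpy [ 1.8000e+02  1.0000e-02 -1.7556e+02] w 0.0477 q [-0.11  0.06  1.69  0.    1.39 -1.76]
-> (0.5041, 0.0019, 0.0607) tool mm [-0.4 -0.3  0.3]
time: 40.15
tool_pos: [0.5058, 0.0019, 0.1861]
ee_rot: [-3.14, 0.008, -3.064]
wrist_force: [-0.6, 1.1, 0.1]
width: 0.0751
finger_force: 0.0
t 40.15 p [0.5058 0.0019 0.1861] rpy [-179.92    0.48 -175.57] w 0.0751 q [-0.11 -0.01  1.51  0.    1.63 -1.76]
-> (0.6073, -0.3324, 0.17) tool mm [ -75.2 -341.1   17.3]
-> (0.6073, -0.3324, 0.0515) tool mm [  1.    0.2 118.5]
```

Next, the spray can.

```bash
python3 -m crank '[[0.2,[-0.005,-0.022,0],[0,0,0]],[0.2,[-0.0095,-0.0415,0],[0,0,0]],[0.2,[-0.0095,-0.0415,0],[0,0,0]],[0.2,[-0.0095,-0.0415,0],[0,0,0]],[0.2,[-0.0095,-0.0415,0],[0,0,0]],[0.2,[-0.0095,-0.0415,0],[0,0,0]],[0.2,[-0.0095,-0.0415,0],[0,0,0]],[0.2,[-0.0085,-0.0415,0],[0,0,0]]]'
python3 -m crank '[[0.2,[-0.005,-0.024,0],[0,0,0]],[0.2,[0,-0.004,0.006],[0,0,0]],[0.2,[0,0,0.006],[0,0,0]],[0.2,[0,0,0],[0,0,0]],[0.2,[0,0,0],[0,0,0]]]'
python3 -c "
from h import *
d((.6073,-.3324,.0515))"
```

```text
time: 40.95
tool_pos: [0.598, -0.3055, 0.1796]
ee_rot: [3.14, -0.001, -3.064]
wrist_force: [0.1, 0.3, 0.3]
width: 0.0752
finger_force: 0.0
time: 41.45
tool_pos: [0.6051, -0.3297, 0.1686]
ee_rot: [3.14, -0.001, -3.063]
wrist_force: [-0.0, 0.5, 0.1]
width: 0.0754
finger_force: 0.0
t 41.45 p [ 0.6051 -0.3297  0.1686] rpy [ 1.7993e+02 -4.0000e-02 -1.7547e+02] w 0.0754 q [-0.58  0.41  1.05  0.    1.68 -2.23]
-> (0.6073, -0.3324, 0.0515) tool mm [ -2.1  -3.  117.1]
```

```bash
python3 -m crank '[[0.2,[-0.0005,-0.001,0.02],[0,0,0]],[0.2,[0,0,0.033],[0,0,0]],[0.2,[0,0,0.033],[0,0,0]],[0.2,[0,0,0.02],[0,0,0]],[0.2,[0,0,0.01],[0,0,0]],[0.2,[0,0,0],[0,0,0]],[1,[0,0,0],[0,0,0]],[1,[0,0,0],[0,0,0]]]'
python3 -m crank '[[1,[0,0,0],[0,0,0]],[1,[0,0,0],[0,0,0]],[1,[0,0,0],[0,0,0]]]'
python3 -c "
from h import *
d((.6073,-.3324,.13),(.515,-.0968,.13))"
```

```text
time: 42.25
tool_pos: [0.6071, -0.333, 0.0556]
ee_rot: [-3.139, 0.003, -3.064]
wrist_force: [-0.6, -0.7, -0.3]
width: 0.0631
finger_force: 0.0
time: 42.55
tool_pos: [0.6069, -0.3328, 0.0553]
ee_rot: [-3.14, 0.003, -3.064]
wrist_force: [-0.7, 1.9, 5.3]
width: 0.0574
finger_force: 30.0
t 42.55 p [ 0.6069 -0.3328  0.0553] rpy [-179.91    0.18 -175.56] w 0.0574 q [-0.58  0.46  1.2   0.    1.47 -2.23]
-> (0.6073, -0.3324, 0.13) tool mm [ -0.6   0.2 -74.7]
-> (0.515, -0.0968, 0.13) tool mm [ 73.8 242.   -0.6]
```

```bash
python3 -m crank '[[1,[0,0,-0.015],[0,0,0]],[1,[0,0,-0.03],[0,0,0]],[1,[0,0,-0.028],[0,0,0]],[1,[0.005,0.016,-0.008],[0,0,0]],[1,[0.011,0.034,0],[0,0,0]],[1,[0.012,0.04,0],[0,0,0]],[1,[0.012,0.04,0],[0,0,0]],[1,[0.012,0.04,0],[0,0,0]]]'
python3 -m crank '[[1,[0.011,0.036,0],[0,0,0]],[1,[0.007,0.024,0],[0,0,0]],[1,[0.003,0.01,0],[0,0,0]],[1,[0,0.001,0.005],[0,0,0]],[1,[0,0,0],[0,0,0]],[1,[0,0,0],[0,0,0]]]'
python3 -c "
from h import *
d((.5146,-.0968,.0623))"
```

```text
time: 43.35
tool_pos: [0.5395, -0.1658, 0.1334]
ee_rot: [3.141, -0.001, -3.065]
wrist_force: [0.0, -0.3, -3.4]
width: 0.0581
finger_force: 30.0
time: 43.95
tool_pos: [0.5146, -0.0991, 0.1284]
ee_rot: [-3.141, -0.001, -3.066]
wrist_force: [-0.4, -0.2, -3.3]
width: 0.0577
finger_force: 30.0
t 43.95 p [ 0.5146 -0.0991  0.1284] rpy [-1.7999e+02 -5.0000e-02 -1.7565e+02] w 0.0577 q [-0.3   0.06  1.55 -0.    1.53 -1.94]
-> (0.5146, -0.0968, 0.0623) tool mm [-0.2  2.3 66.1]
```

```bash
python3 -m crank '[[1,[0.001,0.002,0.015],[0,0,0]],[1,[0,0,0.02],[0,0,0]],[1,[0,0,0.014],[0,0,0]],[1,[0,0,0.006],[0,0,0]],[1,[0,0,0.003],[0,0,0]],[1,[0,0,0],[0,0,0]],[1,[0,0,0],[0,0,0]]]'
python3 -c "
from h import *
d((.5146,-.0968,.0623))"
```

```text
time: 44.65
tool_pos: [0.514, -0.0962, 0.0719]
ee_rot: [-3.141, 0.002, -3.064]
wrist_force: [-0.3, 0.0, -3.5]
width: 0.0577
finger_force: 30.0
t 44.65 p [ 0.514  -0.0962  0.0719] rpy [-1.7997e+02  9.0000e-02 -1.7558e+02] w 0.0577 q [-0.29  0.09  1.64  0.    1.41 -1.94]
-> (0.5146, -0.0968, 0.0623) tool mm [-0.6 -0.6  9.6]
```

```bash
python3 -m crank '[[1,[-0.001,0,0.005],[0,0,0]],[1,[0,0,0.003],[0,0,0]],[1,[0,0,0.0005],[0,0,0]],[1,[0,0,0],[0,0,0]],[1,[0,0,0],[0,0,0]]]'
python3 -c "
from h import *
d((.5146,-.0968,.0623))"
python3 -m crank '[[0.2,[0,0,0],[0,0,0]],[0.2,[0,0,0],[0,0,0]],[0.2,[0,0,0],[0,0,0]],[0.2,[0,0,-0.01],[0,0,0]],[0.2,[0,0,-0.03],[0,0,0]],[0.2,[0,0,-0.04],[0,0,0]],[0.2,[0,0,-0.04],[0,0,0]],[0.2,[0,0,-0.04],[0,0,0]]]'
python3 -m crank '[[0.2,[0.01,-0.02,-0.02],[0,0,0]],[0.2,[0.015,-0.04,0],[0,0,0]],[0.2,[0.015,-0.045,0],[0,0,0]],[0.2,[0.015,-0.045,0],[0,0,0]],[0.2,[0.01,-0.03,0],[0,0,0]],[0.2,[0,0,0],[0,0,0]],[0.2,[0,0,0],[0,0,0]]]'
python3 - <<'E'
from h import *
d()
s=snap('scene');save(s,'sc9.png');c=cloud(s);c0=np.load('c0.npy')
for nm,cc in(('start',c0),('now',c)):
    x,y,z=cc[...,0],cc[...,1],cc[...,2]
    m=(x>.45)&(x<.6)&(abs(y)<.16)&(z>.09)&(z<.14)
    n,l,st,ce=cv2.connectedComponentsWithStats(m.astype(np.uint8))
    for i in range(1,n):
        if st[i,4]>60:
            q=cc[l==i];r=cv2.minAreaRect((q[:,:2]*1000).astype(np.float32));print(nm,ce[i].round(1),st[i,4],np.round(r[0],1),np.round(r[1],1),'zmax',np.percentile(q[:,2],98).round(4))
E
```

```text
time: 45.15
tool_pos: [0.5143, -0.0958, 0.0624]
ee_rot: [3.141, -0.0, -3.064]
wrist_force: [0.2, 0.3, -2.6]
width: 0.0579
finger_force: 30.0
t 45.15 p [ 0.5143 -0.0958  0.0624] rpy [ 179.99   -0.   -175.56] w 0.0579 q [-0.29  0.1   1.64  0.    1.4  -1.94]
-> (0.5146, -0.0968, 0.0623) tool mm [-0.3 -1.   0.1]
time: 45.95
tool_pos: [0.5142, -0.0958, 0.2252]
ee_rot: [-3.141, 0.001, -3.064]
wrist_force: [1.1, -1.3, 0.7]
width: 0.075
finger_force: 0.0
time: 46.65
tool_pos: [0.4633, -0.2807, 0.2431]
ee_rot: [3.141, 0.001, -3.066]
wrist_force: [0.2, 0.4, -0.4]
width: 0.0749
finger_force: 0.0
t 46.65 p [ 0.4633 -0.2807  0.2431] rpy [ 1.7999e+02  5.0000e-02 -1.7566e+02] w 0.0749 q [-0.65  0.06  1.32  0.    1.76 -2.3 ]
start [260.8 171.8] 526 [514.4 -94.6] [55.1 53.3] zmax 0.1304
start [300.3 183.1] 476 [504.1   1.2] [64.4 48.7] zmax 0.1264
start [337.8 192.1] 463 [499.2  92.6] [60.5 41.2] zmax 0.1265
now [261.3 171.7] 533 [514.2 -93.4] [55.9 53.5] zmax 0.1298
now [300.7 183.1] 476 [505.5   2.5] [63.5 49. ] zmax 0.127
now [338.5 192. ] 468 [498.9  94.3] [61.4 41.4] zmax 0.1262
```

View pics/sc9.png

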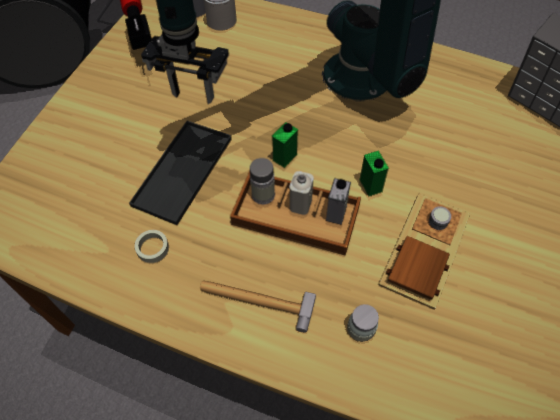

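The three containers are back in their bays within 2 mm of the start: can (262,180), glue bottle (301,193), flat can (338,200). The tin is on the cork at (440,217), the bystanders haven't moved and the gripper is clear, so I'm handing in.

```bash
python3 -c "
from bench import robot
print(robot.close_job())"
```

```text
the job is handed in; nothing more can be done
None
```

I handed the job in at about 47 s of the 141 s allowed: the wax tin is on the cork within about 2 mm of its centre, and all three containers are back in their bays within about 2 mm of where they started; the hand-in returned no verdict.

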